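Stack the empty module tray

ROBOT

A 6-joint arm with a two-finger parallel gripper is mounted at the origin on the work surface. World frame = base frame: x ahead of the robot, y to its left, z up, the work surface at z = 0. Lengths are in m, angles in degrees, forces in N, time in s.
With the tool pointing down it reaches from about 0.25 to 0.8 m from the base axis. Payload 8.5 kg.
Tool frame: the origin (TCP) lies at the very end of the fingers, on their centre line; the grasp point (between the pads) lies 19 mm behind it (ctrl.pinch_z is the z of the grasp point in the tool frame, in m); z points along the fingers, y is the line along which they close (so a half turn about z gives the same grasp; the last joint's range is limited). The gripper opens to 85 mm and grips with 20 to 120 N. Pads are 22 mm wide; open, the fingers measure 114 mm over their backs; the gripper's body (76 mm by 85 mm) begins 54 mm behind the grasp point. The pads swing forward as they close: fully open they stand 13 mm farther back than shut.
Start: joints at [-73.167, 13.648, -0.773, 75.585, 0, 90], TCP at [0.152, -0.502, 0.231] pointing down, gripper open.
Joint ranges: [-152.45, 152.45], [-59.26, 108.67], [-65.41, 83.53], [-104.44, 129.93], [-82.83, 76.93], [-180, 180]. Speed limits (degrees/s): [127.2, 127.2, 159.86, 180, 180, 180].

INTERFACE

Orientations are given as [roll, pitch, yaw] about the fixed x, y, z axes, in that order (R = Rz(yaw) Ry(pitch) Rx(roll)).
In Python, from workcell import ctrl, cams, ticket gives the robot as it stands. The module is installed in compiled form; this text tells all that it offers.
- The arm moves only by the tool inch_along, called after "Call:" by a JSON object that holds its "fn" and its "kwargs". Schema: {"type":"object","properties":{"deltas":{"type":"array","items":{"type":"array","prefixItems":[{"type":"array","items":{"type":"number"},"minItems":3,"maxItems":3},{"type":"number"},{"type":"number"}],"minItems":3,"maxItems":3},"minItems":1,"maxItems":20},"only":{"type":"string"},"quiet":{"type":"boolean"},"lines":{"type":"string"}},"required":["deltas"],"additionalProperties":false}. deltas is a list of rows, 1 to 20 of them, each written [[dx, dy, dz], turn, opening]: dx, dy, dz in shares of the most that a row can go, 1 being 62.5 mm, then a turn about the tool's z in parts of the range, where 1.0 means 180 degrees, then the opening from 0.0 (shut) to 1.0 (fully open); each row shifts and turns the commanded pose from where the row before left it, along the tool's axes as they then stand; what a row does not reach is not made up. A row lasts 1/8 s, in which the tool goes at most 0.0625 m and 10.7 degrees, less where a joint would pass 70% of its speed; a pose out of reach is approached as far as the arm can. The fingers move at their own pace and stop on an object; the grip force is fixed at half the most. Time passes only in rows, so rows that do not move let the fingers close. The tool returns the time, the measured TCP pose, the force, the opening and the grip force at its end. only (a regular expression) keeps the lines of the reply that match it, lines (a string "A,B") keeps lines A to B, and quiet returns only ok. No shift or turn number may pass 1 either way. Input that does not fit is refused with a message, and nothing moves.
- ctrl.observe(): the state, without advancing time (a new reading comes with each control period).
- cams.snapshot(name): name is "scene" or "side" or "wrist"; returns a dict with "image" (420x560x3 uint8, red, green, blue), "depth" (420x560 float32, m along the optical axis (not along the pixel's ray), 0 where there is no reading), "fovy" (degrees; the focal length in pixels is half the picture's height over the tangent of half this angle, whatever the lens; pixels are square), "cx", "cy" (the principal point, pixels), "R" (3x3) and "t" (3): a world point X has camera coordinates R X + t. Camera axes: x right, y down, z forward; pixel columns grow to the right and rows downward; lengths in m; the calibration is good to about 2 mm. A picture is of the moment at which its call begins.
- ticket.finish_job(): hands the job in; it is judged then, once.
The state is a dict: "time_s": time; "joint_positions": joint angles; "dq": joint speeds; "tau": joint torques, N m; "eef_pos": TCP position; "orientation": TCP orientation; "wrist_force": force on the tool from outside, world axes, zero at the start; "ft_torque": the same for the moment, N m; "finger_gap": opening from 0.0 (shut) to 1.0 (fully open); "finger_force": force on a finger pad.
Only numpy, scipy, OpenCV 4.12 (cv2) and the standard library are available. Lean on these libraries where they do the work, as an engineer would, in place of code of your own. Each camera call takes 0.05 s, during which the arm holds its last target. There are 200 camera calls.

TASK

Take the empty yellow tray out of the filing rack, where it stands on edge, and lay it down on the bench right side up with your hand off it. Then take it again and lower it gently onto the loaded blue tray, square with it, until all four feet have gone fully home in the corner sockets, and only then let go: no dropping it. Leave the blue tray and everything else in place.

Things in the scene. Friction and masses are not known exactly. Their poses are not given: they have to be found in the camera images.
- yellow_tray: Empty yellow two-compartment stacking tray, 0.25 to 0.45 kg, 130 mm wide (x), 190 long (y), 58 high (z, out of its mouth). Origin: middle, level with the tips of its feet. Box from z = 8 (underside) to 58 (rim), floor and walls 4 mm (rim bead of long walls 11). Symmetrical under a half turn. At the start on edge in a rack bay: wall x = +65 down, x = -65 on top, underside roughly towards the robot.
- yellow_spine (a point): Top middle of the yellow tray's spine (tray x = 0, y = 0, z = 58 mm): a full-length upright wall 12 mm thick along tray y, from floor to rim height. It is the grip when the tray lies flat; the empty compartments on both sides are 55 mm wide and 46 mm deep. Axes as the tray.
- yellow_edge (a point): Middle of the yellow tray's long wall that is on top at the start (tray x = -65, y = 0, z = 33 mm), then 136 mm above the bench. There the tray is 50 mm thick from underside to rim (along tray z), the grip while it stands. Axes as the tray.
- yellow_foot (a point): Tip of one of the yellow tray's four feet, round studs 14 mm in diameter, 8 mm high, square-ended with hardly any bevel, at tray x = +-52.5, y = +-82.5 mm (this one: +, +). Axes as the tray.
- lower_tray: Blue stacking tray of the same make and sizes, loaded with cartons and bolts (below the rim), 2.4 kg, standing loose on its feet on the bench. Origin: middle, level with the feet's tips; x across (130 mm), y along (190), z up, rim at 58. With the upper tray home, underside on this rim, its origin is 50 mm above this one; with feet standing on the rim, 58. Either way round is right.
- blue_socket (a point): Middle of the mouth of one of the blue tray's four corner sockets, at tray x = +-52.5, y = +-82.5, z = 58 mm (this one: +, +): 17 mm square, 11 mm deep, open at the top, so 1.5 mm of play round a foot. Axes as the tray.
- rack: Grey filing rack fixed to the bench at its left or right: steel plate 215 (x) by 200 mm (y), 6 thick, with two bays centred at x = -52 and +52 mm, each between two upright wire hoops 74 mm apart, 140 wide along y, 67 high. Each bay holds one tray on edge, about parallel to the rack's y. Origin: middle of the underside. The bench between rack and blue tray is free.
- grey_tray: Grey tray just like the yellow one, standing in the other bay of the rack in the same way; leave it. Same origin and axes as the yellow tray.
- carton: Cardboard carton 60 x 85 x 55 mm at the back of the bench; origin centre of underside.
- grease_jar: Round jar with red cap, 64 mm in diameter, 75 mm high, at the back; origin centre of underside.
- screwdriver: Screwdriver about 190 mm long, lying across the bench behind the middle; origin on its axis near the bench, handle towards its -x.
- bearing: Steel ball bearing ring, 52 mm outside, 15 mm high, at the front left; origin centre of underside.
- red_box: Small open red box 85 x 60 x 38 mm with brass nuts, at the front right; origin centre of underside.
- spanner: Spanner about 170 mm long, lying at the back left; origin near its middle, handle towards its -x.

How it is judged (in metres and radians):
On the way, in this order (a step that is already met when the one before it is completed fails the run):
1. the yellow tray lies right side up on the bench, out of the rack, hand off (angle between yellow_tray's own z axis and vertical below 0.06 rad and height (world z) of yellow_tray below 0.006 m and contact force between the fingers and yellow_tray below 0.1 N and linear speed of yellow_tray below 0.02 m/s), for 0.2 s.
2. the yellow tray, still in the hand, stands over the blue one with its feet in the sockets (lowered, not dropped) (z of yellow_tray in the frame of lower_tray between 0.046 and 0.0545 m and horizontal distance between yellow_tray and lower_tray below 0.006 m and contact force between the fingers and yellow_tray above 1 N), for 0.1 s.
At the end, for the whole second after the job is handed in: Yellow tray home on the blue: origin 47 to 52.5 mm above the blue one's, within 5 mm sideways, long sides within 0.05 rad, both level within 0.035 rad, at rest, released; blue tray on the bench within 25 mm of its start, other things within 30 mm of theirs (z of yellow_tray in the frame of lower_tray between 0.047 and 0.0525 m and horizontal distance between yellow_tray and lower_tray below 0.005 m and angle between the y axis of yellow_tray and the y axis of lower_tray, either way round below 0.05 rad and angle between each of yellow_tray, lower_tray's own z axis and vertical below 0.035 rad and height (world z) of lower_tray below 0.006 m and distance of lower_tray from where it was at the start of the episode below 0.025 m and linear speed of each of yellow_tray, lower_tray below 0.02 m/s and contact force between the fingers and yellow_tray below 0.1 N and distance of each of grey_tray, carton, grease_jar, screwdriver, bearing, red_box, spanner from where it was at the start of the episode below 0.03 m); the robot touches nothing.
It fails at once if one of the other things is shifted from its place by more than 30 mm (distance of any of grey_tray, carton, grease_jar, screwdriver, bearing, red_box, spanner from where it was at the start of the episode above 0.03 m).
It fails at once if the blue tray is pushed more than 25 mm from where it stands (distance of lower_tray from where it was at the start of the episode above 0.025 m).
It fails at once if the yellow tray is thrown or forced onto the blue one: more than 70 N between them (contact force between yellow_tray and lower_tray above 70 N).
It also fails if it takes over 67 s, if anything falls off the work surface, if the arm or the gripper's body presses on something with over 40 N, if the wrist force passes 120 N, or if a joint passes its speed limit or range.

## Working session

There is one attempt and no reset: what is moved stays moved. The work goes in short steps, Python scripts to look and compute and a tool call to move; the robot and the scene stay as the last step left them, time stands still between calls to the robot, and variables do not carry over. Pictures are saved under pics/ and viewed, at most 10 in all, crops included, and the job is handed in when it is done.

```bash
mkdir -p pics
```

Create h.py:
```python
import numpy as np, cv2
from workcell import ctrl, cams, ticket
def snap(n,save=None):
    s=cams.snapshot(n)
    if save: cv2.imwrite('pics/'+save,s['image'][:,:,::-1])
    return s
def pts(s):
    h,w=s['depth'].shape; f=h/2/np.tan(np.radians(s['fovy'])/2)
    u,v=np.meshgrid(np.arange(w),np.arange(h)); d=s['depth']
    c=np.stack([(u-s['cx'])*d/f,(v-s['cy'])*d/f,d],-1)
    return (c-s['t'])@np.array(s['R'])
def ray(s,u,v,z):
    f=s['depth'].shape[0]/2/np.tan(np.radians(s['fovy'])/2); R=np.array(s['R'])
    o=-R.T@s['t']; d=R.T@np.array([(u-s['cx'])/f,(v-s['cy'])/f,1]); return o+d*(z-o[2])/d[2]
```

Run:
```python
from h import *
ims=[]
for n in ['scene','side','wrist']:
    s=snap(n,n+'0.png'); R=np.array(s['R']); print(n,s['fovy'],s['cx'],s['cy'],(-R.T@s['t']).round(3),R.round(2).tolist())
    np.save(n+'0.npy',s,allow_pickle=True)
a=cv2.vconcat([cv2.hconcat([cv2.imread(f'pics/{n}0.png') for n in ('scene','side')])]);cv2.imwrite('pics/c0.png',cv2.resize(a,(800,300)))
print(ctrl.observe(),ctrl.pinch_z)
```

```text
scene 56.282728728017595 276.1924244291972 207.63235754431972 [1.286 0.132 0.569] [[-0.12, 0.99, 0.0], [0.52, 0.07, -0.85], [-0.84, -0.1, -0.53]]
side 46.25600985770415 285.6685820970733 213.2278382398448 [0.129 0.945 0.848] [[-0.91, -0.41, 0.01], [-0.25, 0.55, -0.8], [0.33, -0.73, -0.6]]
wrist 67.12021635880974 282.4769726573818 211.67680456539583 [ 0.223 -0.482  0.373] [[0.29, -0.96, -0.0], [-0.92, -0.28, 0.29], [-0.27, -0.08, -0.96]]
{'time_s': 0.15, 'joint_positions': array([-7.31655101e+01,  1.36744309e+01, -8.05144902e-01,  7.55867087e+01,
        1.77799141e-03,  8.99992501e+01]), 'dq': array([-0.02132566, -0.14806664,  0.09706095,  0.0220028 , -0.05165586,
       -0.03903125]), 'tau': array([-5.31767582e-04, -5.39075840e+01,  3.46597338e+01,  1.43940607e-02,
       -7.77466335e-05,  4.16868102e-05]), 'eef_pos': array([ 0.15195732, -0.50218128,  0.23081756]), 'orientation': array([-1.79933716e+02, -1.77885771e-03,  1.68352377e+01]), 'wrist_force': array([-0.35423032, -0.78174259, -0.27737839]), 'ft_torque': array([ 0.01572384,  0.02828347, -0.0218625 ]), 'finger_force': 0.0, 'finger_gap': 0.99945540889277} -0.0187
```

View pics/scene0.png

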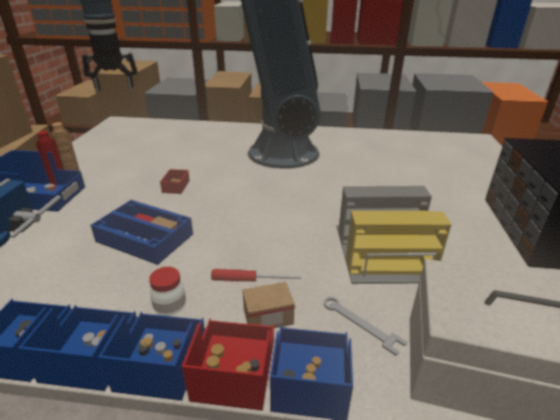

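View pics/side0.png

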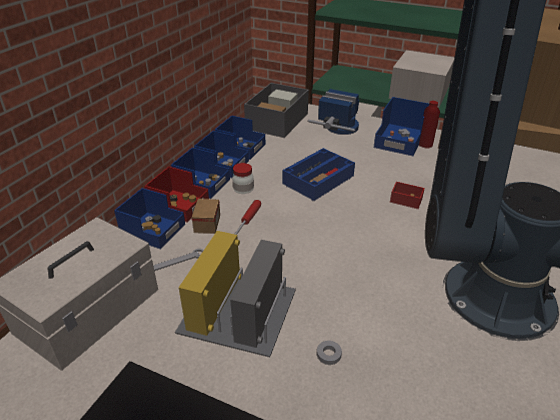

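Scene: the yellow tray stands in the rack at (355-445, 212-275) and the blue tray lies at (95-190, 205-255). Side: yellow is at (185-240, 235-330) in the bay farther from the robot, grey is in front of it, and blue is at (283-353, 152-195). The bench between rack and blue tray is free. Next I measure both trays.

Run:
```python
from h import *
for n in ['scene','side']:
    s=np.load(n+'0.npy',allow_pickle=True).item(); P=pts(s); hsv=cv2.cvtColor(s['image'],cv2.COLOR_RGB2HSV)
    ok=(s['depth']>0)&(np.abs(P[...,0]-.5)<.35)&(np.abs(P[...,1])<.5)
    for nm,lo,hi in [('yellow',(20,120,60),(35,255,255)),('blue',(105,100,30),(130,255,255))]:
        m=(cv2.inRange(hsv,lo,hi)>0)&ok
        k,l,st,_=cv2.connectedComponentsWithStats(m.astype(np.uint8))
        for i in range(1,k):
            if st[i,4]<150: continue
            Q=P[l==i]; print(n,nm,st[i].tolist(),Q.min(0).round(3),Q.max(0).round(3))
            zt=np.percentile(Q[:,2],97); T=Q[(Q[:,2]>zt-.004)].astype(np.float32)
            r=cv2.minAreaRect(np.ascontiguousarray(T[:,:2])); print('  top z',zt,len(T),np.round(r[0],4),np.round(r[1],4),round(r[2],2))
```

```text
scene yellow [350, 211, 100, 62, 3783] [0.561 0.204 0.009] [0.633 0.394 0.139]
  top z 0.1376942665821301 1260 [0.5983 0.298 ] [0.0515 0.1859] 9.42
scene yellow [367, 256, 66, 17, 878] [0.562 0.246 0.008] [0.628 0.387 0.033]
  top z 0.019443374557505878 236 [0.5952 0.3159] [0.0494 0.1462] 7.34
scene blue [93, 211, 82, 37, 721] [ 0.499 -0.38   0.01 ] [ 0.659 -0.184  0.061]
  top z 0.06020610189612759 543 [ 0.5951 -0.2808] [0.1862 0.0722] 70.25
scene blue [3, 301, 191, 42, 3021] [ 0.821 -0.417  0.001] [ 0.85  -0.072  0.046]
  top z 0.041728717200965305 199 [ 0.8367 -0.2652] [0.3013 0.026 ] 89.98
scene blue [279, 332, 66, 30, 863] [0.822 0.083 0.001] [0.85  0.195 0.044]
  top z 0.0078915140122423 410 [0.8362 0.1388] [0.1115 0.0275] 90.0
side yellow [179, 231, 61, 104, 3778] [ 0.55   0.069 -0.003] [0.729 0.4   0.141]
  top z 0.13861524757425178 1400 [0.5937 0.3014] [0.0522 0.194 ] 6.89
side blue [201, 133, 64, 65, 530] [ 0.816 -0.42   0.003] [ 0.85  -0.048  0.046]
  top z 0.04336108697157226 96 [ 0.8323 -0.2323] [0.3687 0.0328] 89.63
side blue [283, 148, 72, 52, 1955] [ 0.471 -0.385  0.009] [ 0.654 -0.157  0.063]
  top z 0.05988779448051099 466 [ 0.5633 -0.2718] [0.1946 0.1337] 71.15
side blue [148, 210, 37, 38, 371] [0.817 0.082 0.003] [0.85  0.202 0.047]
  top z 0.04319115782440029 59 [0.8336 0.1429] [0.0314 0.1187] 1.03
```

Careful with the scale: shifts go in shares of 62.5 mm and turns go in shares of 180 degrees. That gives: 0.041 m is 0.656, -0.04 m is -0.64.

Call:
{"fn": "inch_along", "kwargs": {"deltas": [[[0.656,-0.64,0],0,1],[[0.656,-0.64,0],0,1],[[0.656,-0.64,0],0,1],[[0.656,-0.64,0],0,1],[[0.656,-0.64,0],0,1],[[0.656,-0.64,0],0,1],[[0.656,-0.64,0],0,1],[[0.656,-0.64,0],0,1],[[0.656,-0.64,0],0,1],[[0.656,-0.64,0],0,1],[[0.656,-0.64,0],0,1],[[0.656,-0.64,0],0,1],[[0.656,-0.64,0],0,1],[[0.656,-0.64,0],0,1],[[0.656,-0.64,0],0,1],[[0.656,-0.64,0],0,1]]}}

```text
time_s: 2.15
eef_pos: [0.6082, 0.2568, 0.2325]
orientation: [-177.7, 0.1, 21.9]
wrist_force: [0.6, -1.5, -0.1]
finger_gap: 1.001
finger_force: 0.0
```

Call:
{"fn": "inch_along", "kwargs": {"deltas": [[[0,0,0],-0.0561,1],[[0,0,0],-0.0561,1],[[0,0,0],-0.0561,1],[[0,0,0],-0.0561,1],[[0,0,0],-0.0561,1],[[0,0,0],-0.0561,1],[[0,0,0],-0.0561,1],[[0,0,0],-0.0561,1],[[0,0,0],0,1]]}}

```text
time_s: 3.28
eef_pos: [0.6073, 0.2555, 0.2326]
orientation: [-179.6, -2.3, 102.5]
wrist_force: [0.3, -0.3, -0.6]
finger_gap: 1.003
finger_force: 0.0
```

Run:
```python
from h import *
s=snap('wrist','w1.png'); P=pts(s); hsv=cv2.cvtColor(s['image'],cv2.COLOR_RGB2HSV)
m=(cv2.inRange(hsv,(20,120,60),(35,255,255))>0)&(P[...,2]>.12)&(s['depth']>0)
ys,xs=np.nonzero(m);Q=P[m];zt=np.median(Q[:,2])
T=np.array([ray(s,u,v,zt) for u,v in zip(xs,ys)],np.float32)
r=cv2.minAreaRect(np.ascontiguousarray(T[:,:2]));print(zt,r,len(T)); print(xs.min(),xs.max(),ys.min(),ys.max()); o=ctrl.observe();print(o['eef_pos'],o['orientation'])
```

```text
0.1359939333099897 ((0.6601282358169556, 0.2364877611398697), (0.15584084391593933, 0.35813409090042114), 45.99616622924805) 17126
232 496 16 397
[0.60726999 0.25548201 0.23263687] [-179.55549955   -2.2793783   102.36042737]
```

View pics/w1.png

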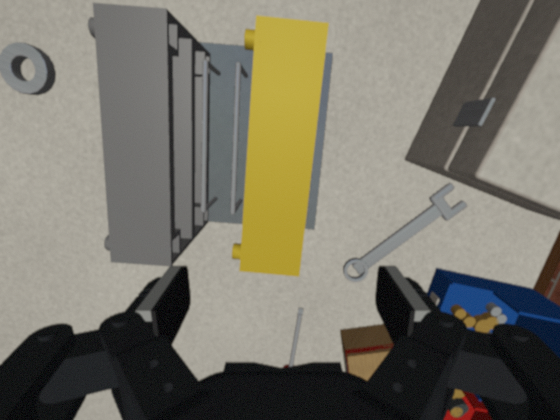

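The wrist view shows the yellow top face with corners at about (257,17), (327,23), (300,275) and (240,270). The grey tray is at (95-205, 8-262), and the spanner and carton are clear. The tool picked up about 2° of tilt in the fast move.

Run:
```python
from h import *
s=snap('wrist'); P=pts(s)
hsv=cv2.cvtColor(s['image'],cv2.COLOR_RGB2HSV)
m=((cv2.inRange(hsv,(20,120,60),(35,255,255))>0)&(P[...,2]>.127)&(s['depth']>0)).astype(np.uint8)
m=cv2.morphologyEx(m,cv2.MORPH_OPEN,np.ones((15,15)))
k,l,st,_=cv2.connectedComponentsWithStats(m); i=1+np.argmax(st[1:,4]); m=l==i
zt=np.median(P[m][:,2]); ys,xs=np.nonzero(m)
T=np.array([ray(s,u,v,zt) for u,v in zip(xs,ys)],np.float32)
r=cv2.minAreaRect(np.ascontiguousarray(T[:,:2]));print(st[i],zt,r)
o=ctrl.observe(); psi=np.radians(o['orientation'][2]); d=np.array([*r[0],zt])-o['eef_pos']
from scipy.spatial.transform import Rotation as Ro
R=Ro.from_euler('xyz',o['orientation'],degrees=True).as_matrix(); print('delta tool of top centre',R.T@d, 'tool z',R[:,2], 'axis y',np.degrees(np.arctan2(R[1,1],R[0,1])))
```

```text
[  245    18    81   180 11535] 0.13598679005511483 ((0.5911011695861816, 0.3316418528556824), (0.055445946753025055, 0.12500262260437012), 11.148087501525879)
delta tool of top centre [0.0739487  0.00121841 0.09975832] tool z [-0.01592124  0.03728415 -0.99917787] axis y 12.363229733647994
```

Run:
```python
from h import *
from scipy.spatial.transform import Rotation as Ro
s=snap('wrist')
hsv=cv2.cvtColor(s['image'],cv2.COLOR_RGB2HSV); m=cv2.inRange(hsv,(20,120,60),(35,255,255)); m[290:]=0; m[:,340:]=0
m=cv2.morphologyEx(m,cv2.MORPH_OPEN,np.ones((31,31)))
ys,xs=np.nonzero(m)
T=np.array([ray(s,u,v,.136) for u,v in zip(xs,ys)],np.float32)
r=cv2.minAreaRect(np.ascontiguousarray(T[:,:2]));print(r)
o=ctrl.observe(); d=np.array([*r[0],.136])-o['eef_pos']
R=Ro.from_euler('xyz',o['orientation'],degrees=True).as_matrix(); print('delta tool',R.T@d)
```

```text
((0.5949121713638306, 0.2994553744792938), (0.050303902477025986, 0.1888924241065979), 7.468614101409912)
delta tool [ 0.04172448 -0.00195616  0.09853515]
```

To row units: 0.03 m is 0.48, 0.025 m is 0.4, 4.9 degrees / 180 = 0.0272.

Call:
{"fn": "inch_along", "kwargs": {"deltas": [[[0,0,0],0.0272,1],[[0.32,-0.048,0],0,1],[[0.336,-0.048,0],0,1],[[0,0,0.48],0,1],[[0,0,0.48],0,1],[[0,0,0.48],0,1],[[0,0,0.4],0,1],[[0,0,0.32],0,1],[[0,0,0],0,1]]}}

```text
time_s: 4.55
eef_pos: [0.5924, 0.3013, 0.0982]
orientation: [-179.2, -2.2, 97.8]
wrist_force: [0.3, 0.1, 0.0]
finger_gap: 1.002
finger_force: 0.0
```

Call:
{"fn": "inch_along", "kwargs": {"deltas": [[[0,0,0],0,0],[[0,0,0],0,0],[[0,0,0],0,0],[[0,0,0],0,0],[[0,0,0],0,0],[[0,0,0],0,0]]}}

```text
time_s: 5.3
eef_pos: [0.5943, 0.3009, 0.1011]
orientation: [-179.5, -2.3, 97.7]
wrist_force: [-1.1, 0.9, 5.8]
finger_gap: 0.574
finger_force: 63.3
```

To row units: -0.03 m is -0.48, -0.02 m is -0.32.

Call:
{"fn": "inch_along", "kwargs": {"deltas": [[[0,0,-0.16],0,0],[[0,0,-0.32],0,0],[[0,0,-0.48],0,0],[[0,0,-0.48],0,0],[[0,0,-0.32],0,0],[[0,0,0],0,0]]}}

```text
time_s: 6.05
eef_pos: [0.5963, 0.2963, 0.2113]
orientation: [-179.6, -2.3, 97.7]
wrist_force: [0.0, 0.1, -4.5]
finger_gap: 0.575
finger_force: 63.4
```

Call:
{"fn": "inch_along", "kwargs": {"deltas": [[[-0.464,-0.144,0],0,0],[[-0.464,-0.144,0],0,0],[[-0.464,-0.144,0],0,0],[[-0.464,-0.144,0],0,0],[[-0.464,-0.144,0],0,0],[[-0.464,-0.144,0],0,0],[[-0.464,-0.144,0],0,0],[[-0.464,-0.144,0],0,0],[[-0.464,-0.144,0],0,0],[[-0.464,-0.144,0],0,0],[[0,0,0],0,0]]}}

```text
time_s: 7.42
eef_pos: [0.544, -0.0048, 0.1981]
orientation: [-179.3, -2.2, 97.5]
wrist_force: [0.2, 0.5, -4.6]
finger_gap: 0.576
finger_force: 63.8
```

Run:
```python
from h import *
snap('side','s2.png')
```

```text
(no output)
```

View pics/s2.png

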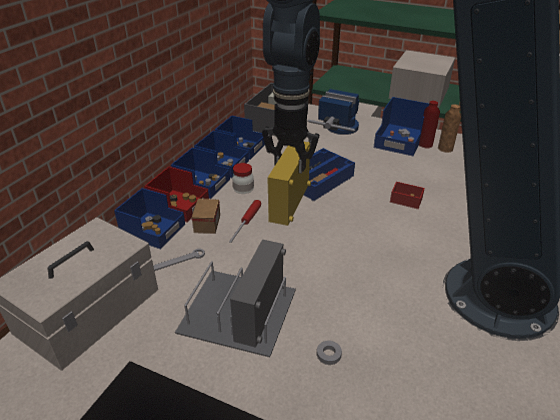

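The tray hangs level in the gripper at (270-305, 150-220), and the bench beneath it is free. The grey tray hasn't moved.

To row units: 0.03 m is 0.48, 0.025 m is 0.4.

Call:
{"fn": "inch_along", "kwargs": {"deltas": [[[0,0,0.4],0,0],[[0,0,0.48],0,0],[[0,0,0.4],0,0],[[0,0,0.24],0,0],[[0,0,0.064],0,0],[[0,0,0.032],0,0],[[0,0,0.016],0,0],[[0,0,0],0,0]]}}

```text
time_s: 8.48
eef_pos: [0.5438, 0.0008, 0.0978]
orientation: [-179.5, -2.2, 97.7]
wrist_force: [-0.1, -0.1, -4.3]
finger_gap: 0.579
finger_force: 63.7
```

To row units: 0.001 m is 0.016.

Call:
{"fn": "inch_along", "kwargs": {"deltas": [[[0,0,0.016],0,0],[[0,0,0.016],0,0],[[0,0,0.016],0,0],[[0,0,0],0,0]]}}

```text
time_s: 8.98
eef_pos: [0.5435, 0.0008, 0.0951]
orientation: [-179.4, -2.2, 97.7]
wrist_force: [-2.9, -1.0, 5.6]
finger_gap: 0.581
finger_force: 64.9
```

To row units: -0.01 m is -0.16.

Call:
{"fn": "inch_along", "kwargs": {"deltas": [[[0,0,0],0,1],[[0,0,0],0,1],[[0,0,0],0,1],[[0,0,0],0,1],[[0,-0.16,0],0,1],[[0,-0.16,0],0,1],[[0,-0.16,0],0,1],[[0,-0.16,0],0,1]]}}

```text
time_s: 9.98
eef_pos: [0.503, -0.0045, 0.0949]
orientation: [-179.4, -2.2, 97.7]
wrist_force: [0.9, 0.5, 0.7]
finger_gap: 1.003
finger_force: 0.1
```

Run:
```python
from h import *
snap('side','s3.png')
```

```text
(no output)
```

View pics/s3.png

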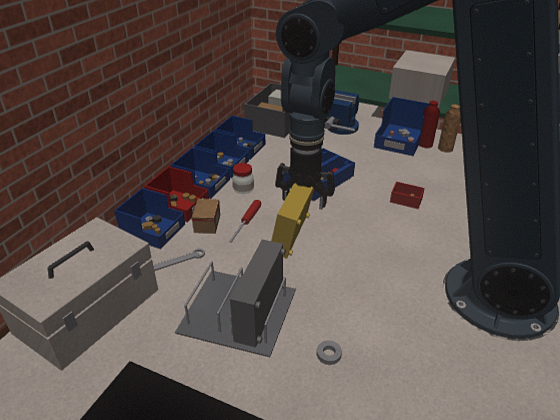

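The tray is tipping towards the robot, at (275-312, 185-250). The base isn't sliding, so I keep pushing.

To row units: -0.01 m is -0.16, -0.006 m is -0.096.

Call:
{"fn": "inch_along", "kwargs": {"deltas": [[[0,-0.16,0],0,1],[[0,-0.16,0],0,1],[[0,-0.16,0],0,1],[[0,-0.096,0],0,1],[[0,0,0],0,1],[[0,0,0],0,1],[[0,0,0],0,1],[[0,0,0],0,1]]}}

```text
time_s: 11.02
eef_pos: [0.4683, -0.0092, 0.095]
orientation: [-179.4, -2.2, 97.7]
wrist_force: [-0.2, 0.7, -0.7]
finger_gap: 0.994
finger_force: 0.0
```

Run:
```python
from h import *
snap('side','s4.png')
```

```text
(no output)
```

View pics/s4.png

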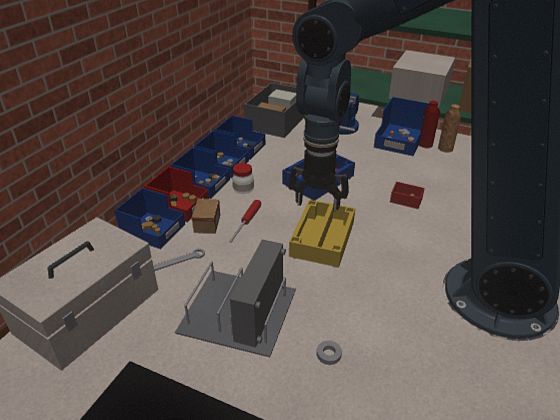

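The tray lies flat and right side up at (290-355, 200-262), with the hand clear above it. I rise and measure it with the wrist camera.

To row units: -0.04 m is -0.64, -0.03 m is -0.48.

Call:
{"fn": "inch_along", "kwargs": {"deltas": [[[0,0,-0.48],0,1],[[0,0,-0.64],0,1],[[0,0,-0.64],0,1],[[0,0,-0.64],0,1],[[0,0,-0.32],0,1],[[0,0,0],0,1],[[0,0,0],0,1]]}}

```text
time_s: 11.95
eef_pos: [0.4704, -0.0156, 0.2639]
orientation: [-179.3, -2.3, 97.7]
wrist_force: [-0.2, -0.7, 0.2]
finger_gap: 0.996
finger_force: 0.0
```

Add to h.py:
```python
from scipy.spatial.transform import Rotation as Ro
COL={'yellow':((20,100,50),(36,255,255)),'blue':((105,100,25),(130,255,255))}
def tray(s,c,roi):
    """rim rectangle of a flat tray; roi in world xy box; bearing cast at measured rim height"""
    P=pts(s); hsv=cv2.cvtColor(s['image'],cv2.COLOR_RGB2HSV)
    m=cv2.inRange(hsv,*COL[c])>0
    d=(s['depth']>0)&m&(P[...,0]>roi[0])&(P[...,0]<roi[1])&(P[...,1]>roi[2])&(P[...,1]<roi[3])
    z=P[d][:,2]; z=z[z>z.max()-.02]; h,e=np.histogram(z,40); zt=e[h.argmax()]+(e[1]-e[0])/2
    d&=np.abs(P[...,2]-zt)<.005
    d=cv2.morphologyEx(d.astype(np.uint8),cv2.MORPH_OPEN,np.ones((2,2)))>0
    ys,xs=np.nonzero(d); T=np.array([ray(s,u,v,zt) for u,v in zip(xs,ys)],np.float32)
    r=cv2.minAreaRect(np.ascontiguousarray(T[:,:2]))
    (a,b),an=r[1],r[2]; long=an if a>b else an+90
    print(c,'rim z',round(float(zt),4),'centre',np.round(r[0],4),'size',np.round(r[1],4),'long dir',round(long,2),'n',len(xs),'px',xs.min(),xs.max(),ys.min(),ys.max())
    return np.array([*r[0],zt]),long
def tool():
    o=ctrl.observe(); R=Ro.from_euler('xyz',o['orientation'],degrees=True).as_matrix()
    print('tcp',o['eef_pos'].round(4),'yaxis dir',round(np.degrees(np.arctan2(R[1,1],R[0,1])),2),'toolz',R[:,2].round(4)); return o['eef_pos'],R
```

Run:
```python
from h import *
p,R=tool()
s=snap('wrist','w5.png')
for n in ['wrist','scene','side']:
    s=snap(n)
    c,a=tray(s,'yellow',(.3,.62,-.15,.15)); print('tool delta',(R.T@(c-p)).round(4))
```

```text
tcp [ 0.4704 -0.0156  0.2639] yaxis dir 7.7 toolz [-0.0169  0.0375 -0.9992]
yellow rim z 0.0582 centre [ 0.4512 -0.0135] size [0.1297 0.1896] long dir 97.19 n 6046 px 206 329 98 265
tool delta [-0.0035 -0.0164  0.206 ]
yellow rim z 0.0585 centre [ 0.463  -0.0084] size [0.1285 0.1842] long dir 97.53 n 795 px 221 298 193 220
tool delta [ 0.     -0.004   0.2056]
yellow rim z 0.0578 centre [ 0.444 -0.004] size [0.1311 0.1973] long dir 96.93 n 893 px 290 355 201 254
tool delta [ 0.0068 -0.0222  0.2068]
```

View pics/w5.png

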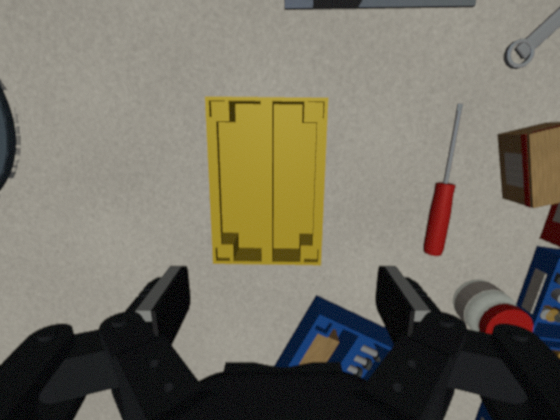

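The wrist view shows the whole yellow tray at (206-329, 98-265), with its measured size correct to 0.5 mm. The blue tray is partly visible at (275-395, 295-370). Before grasping, I take the same kind of view of the blue tray, so that any calibration bias cancels.

To row units: -0.0195 m is -0.312, 0.0176 m is 0.2816, 8.8 degrees / 180 = 0.0489.

Call:
{"fn": "inch_along", "kwargs": {"deltas": [[[0,0,0],0.0489,0.45],[[0,0,0],0.0489,0.45],[[0,0,0],0.0489,0.45],[[-0.312,0.2816,-0.016],0,0.45],[[-0.312,0.2816,-0.016],0,0.45],[[-0.312,0.2816,-0.016],0,0.45],[[-0.312,0.2816,-0.016],0,0.45],[[-0.312,0.2816,-0.016],0,0.45],[[-0.312,0.2816,-0.016],0,0.45],[[-0.312,0.2816,-0.016],0,0.45],[[-0.312,0.2816,-0.016],0,0.45],[[-0.312,0.2816,-0.016],0,0.45],[[-0.312,0.2816,-0.016],0,0.45],[[-0.312,0.2816,-0.016],0,0.45],[[0,0,0],0,0.45],[[0,0,0],0,0.45]]}}

```text
time_s: 14.15
eef_pos: [0.5851, -0.2807, 0.2636]
orientation: [-178.4, -1.8, 71.3]
wrist_force: [-0.4, 0.0, -0.2]
finger_gap: 0.448
finger_force: 0.0
```

Run:
```python
from h import *
p,R=tool()
s=snap('wrist','w6.png'); s2=s
c,a=tray(s,'blue',(.45,.7,-.4,-.15)); print('tool delta',(R.T@(c-p)).round(4))
```

```text
tcp [ 0.5851 -0.2807  0.2636] yaxis dir -18.69 toolz [-0.0166  0.0381 -0.9991]Traceback (most recent call last):
  File "<stdin>", line 4, in <module>
  File "h.py", line 26, in tray
    r=cv2.minAreaRect(np.ascontiguousarray(T[:,:2]))
                                           ~^^^^^^
IndexError: too many indices for array: array is 1-dimensional, but 2 were indexed
```

View pics/w6.png

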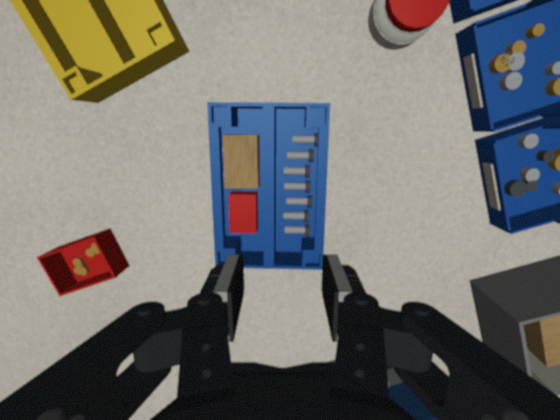

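The blue tray is fully visible at (208-330, 101-269), almost the same view as the yellow one. The rim-height outlier in my helper needs a fix.

```bash
sed -i "s/(P\[...,1\]<roi\[3\])$/(P[...,1]<roi[3])\&(P[...,2]<.07)/" h.py
```

Run:
```python
from h import *
p,R=tool()
for i in range(2):
    s=snap('wrist'); c,a=tray(s,'blue',(.45,.7,-.4,-.15)); print('tool delta',(R.T@(c-p)).round(4))
P=pts(s)
# depth-only rim check
d=(abs(P[...,2]-.058)<.005)&(P[...,0]>.45)&(P[...,0]<.7)&(P[...,1]>-.4)&(P[...,1]<-.15); d[250:]&=False
ys,xs=np.nonzero(d); print(xs.min(),xs.max(),ys.min(),ys.max())
```

```text
tcp [ 0.5851 -0.2804  0.264 ] yaxis dir -18.67 toolz [-0.0162  0.038  -0.9991]
blue rim z 0.0579 centre [ 0.5658 -0.2766] size [0.1884 0.1282] long dir 70.83 n 5409 px 209 329 104 269
tool delta [-0.009  -0.0139  0.2063]
blue rim z 0.058 centre [ 0.5658 -0.2766] size [0.1884 0.1282] long dir 70.86 n 5430 px 209 329 104 269
tool delta [-0.009  -0.0138  0.2063]
207 329 102 249
```

Add to h.py:
```python
def rim(s,c,pix,z=.058):
    hsv=cv2.cvtColor(s['image'],cv2.COLOR_RGB2HSV); lo,hi=COL[c]; m=cv2.inRange(hsv,(lo[0]-3,60,15),hi)
    k=np.zeros_like(m); x0,x1,y0,y1=pix; k[y0:y1,x0:x1]=255; m&=k
    n,l,st,_=cv2.connectedComponentsWithStats(m); m=l==1+np.argmax(st[1:,4])
    ys,xs=np.nonzero(m); q=np.stack([xs,ys],1).astype(np.float32)
    T=np.array([ray(s,u,v,z) for u,v in q],np.float32)
    r=cv2.minAreaRect(np.ascontiguousarray(T[:,:2])); print(c,np.round(r[0],4),np.round(r[1],4),round(r[2],2),'px',xs.min(),xs.max(),ys.min(),ys.max()); return np.array([*r[0],z])
```

Run:
```python
from h import *
p,R=tool(); s=snap('wrist'); c=rim(s,'blue',(195,345,90,280)); print((R.T@(c-p)).round(4))
im=s['image'].astype(int)
print(im[98:107,240].tolist(),im[263:273,270].tolist())
img=cv2.imread('pics/w5.png')[:,:,::-1].astype(int);print(img[94:102,240].tolist(),img[260:269,270].tolist())
```

```text
tcp [ 0.5852 -0.2803  0.2645] yaxis dir -18.65 toolz [-0.0155  0.0375 -0.9992]
blue [ 0.5655 -0.2758] [0.1894 0.1313] 71.27 px 207 329 103 269
[-0.0084 -0.0146  0.2068]
[[174, 171, 159], [173, 169, 159], [174, 169, 159], [165, 164, 161], [137, 146, 164], [97, 125, 164], [77, 115, 164], [68, 104, 154], [51, 81, 123]] [[39, 80, 138], [32, 77, 136], [35, 78, 137], [36, 78, 138], [59, 88, 139], [112, 122, 146], [155, 154, 153], [172, 169, 160], [175, 172, 160], [176, 172, 160]]
[[158, 155, 145], [161, 156, 139], [166, 156, 117], [172, 154, 85], [172, 153, 61], [166, 145, 52], [140, 122, 42], [96, 83, 24]] [[159, 138, 41], [160, 138, 42], [159, 138, 40], [160, 140, 54], [159, 143, 90], [157, 149, 126], [154, 150, 138], [153, 150, 140], [154, 151, 140]]
```

Add to h.py:
```python
def edges(im,box):
    """subpixel rim outline (box x0,x1,y0,y1 approx) -> 4 corners from line fits"""
    x0,x1,y0,y1=box; im=im.astype(float); im=im[...,0]-im[...,2]
    def cross(prof,base):   # prof from outside inward
        bg=np.median(prof[:6]); fg=prof[6:][np.argmax(abs(prof[6:14]-bg))]; t=(prof-bg)/(fg-bg)
        i=np.argmax(t>.5); return i-1+(.5-t[i-1])/(t[i]-t[i-1])
    L=[]
    W=9
    for side in range(4):
        q=[]
        if side<2:
            for c in range(x0+15,x1-15,3):
                if side==0: q.append((c,y0-W+cross(im[y0-W:y0+6,c],0)))
                else: q.append((c,y1+W-cross(im[y1-5:y1+W+1,c][::-1],0)))
        else:
            for r in range(y0+15,y1-35,3):
                if side==2: q.append((x0-W+cross(im[r,x0-W:x0+6],0),r))
                else: q.append((x1+W-cross(im[r,x1-5:x1+W+1][::-1],0),r))
        q=np.array(q,np.float32); vx,vy,a,b=cv2.fitLine(q,cv2.DIST_HUBER,0,.01,.01).ravel(); L.append(np.cross([a,b,1],[a+vx,b+vy,1]))
    C=[np.cross(L[i],L[j]) for i,j in ((0,2),(0,3),(1,3),(1,2))]; return [(c[0]/c[2],c[1]/c[2]) for c in C]
def fitrect(s,C,Rc,tc,z=.058):
    g=dict(s); g['R']=Rc; g['t']=tc
    X=np.array([ray(g,u,v,z) for u,v in C]); c=X.mean(0); l=(X[0]+X[1]-X[2]-X[3])/2; w=(X[1]+X[2]-X[0]-X[3])/2
    print('c',c.round(4),'len',np.linalg.norm(l).round(4),'wid',np.linalg.norm(w).round(4),'dir',np.degrees(np.arctan2(l[1],l[0])).round(2),np.degrees(np.arctan2(w[1],w[0])).round(2)+90,np.round(C,1).tolist()); return c
```

Run:
```python
from h import *
p,R=tool(); s=snap('wrist'); Rc=np.array(s['R']);tc=np.array(s['t'])
c=fitrect(s,edges(s['image'],(208,329,102,268)),Rc,tc); print((R.T@(c-p)).round(4))
K=Rc@R; k=Rc@p+tc
R5=Ro.from_euler('xyz',[-179.3,-2.3,97.7],degrees=True).as_matrix(); p5=np.array([.4704,-.0156,.2639])
Rc5=K@R5.T; tc5=k-Rc5@p5
c5=fitrect(s,edges(cv2.imread('pics/w5.png')[:,:,::-1],(206,329,97,264)),Rc5,tc5); print((R5.T@(c5-p5)).round(4))
```

```text
tcp [ 0.5853 -0.2804  0.2646] yaxis dir -18.65 toolz [-0.0153  0.0374 -0.9992]
c [ 0.5653 -0.2753  0.058 ] len 0.1894 wid 0.1305 dir 71.07 71.02 [[207.2, 102.0], [328.4, 103.1], [323.8, 268.7], [213.8, 267.2]]
[-0.0079 -0.0151  0.2069]
c [ 0.4514 -0.0118  0.058 ] len 0.1895 wid 0.1325 dir 98.48 97.18 [[204.7, 95.9], [325.9, 97.3], [327.0, 264.8], [211.9, 263.4]]
[-0.002  -0.0158  0.2062]
```

Careful with the scale: shifts go in shares of 62.5 mm and turns go in shares of 180 degrees. That gives: 0.04 m is 0.64, 0.03 m is 0.48, -8.7 degrees / 180 = -0.0483.

Call:
{"fn": "inch_along", "kwargs": {"deltas": [[[0.312,-0.2816,0.016],0,0.45],[[0.312,-0.2816,0.016],0,0.45],[[0.312,-0.2816,0.016],0,0.45],[[0.312,-0.2816,0.016],0,0.45],[[0.312,-0.2816,0.016],0,0.45],[[0.312,-0.2816,0.016],0,0.45],[[0.312,-0.2816,0.016],0,0.45],[[0.312,-0.2816,0.016],0,0.45],[[0.312,-0.2816,0.016],0,0.45],[[0.312,-0.2816,0.016],0,0.45],[[0.312,-0.2816,0.016],0,0.45],[[0,0,0],-0.0478,0.45],[[0,0,0],-0.0478,0.45],[[0,0,0],-0.0483,0.45],[[-0.072,-0.256,0.48],0,0.45],[[0,0,0.64],0,0.45],[[0,0,0.64],0,0.45],[[0,0,0.64],0,0.45],[[0,0,0.32],0,0.45],[[0,0,0],0,0.45]]}}

```text
time_s: 16.9
eef_pos: [0.4516, -0.0154, 0.0943]
orientation: [-179.2, -2.3, 97.2]
wrist_force: [-0.0, -0.3, -0.3]
finger_gap: 0.453
finger_force: 0.0
```

Run:
```python
from h import *
p,R=tool(); print((R.T@(np.array([.4512,-.0130,.024])-p)).round(4)); snap('side','s7.png')
im=cv2.imread('pics/s7.png')[150:290,250:400]; cv2.imwrite('pics/s7c.png',cv2.resize(im,None,fx=4,fy=4))
```

```text
tcp [ 0.4516 -0.0154  0.0943] yaxis dir 7.23 toolz [-0.018   0.0376 -0.9991]
[-0.0003  0.0008  0.0703]
```

View pics/s7c.png

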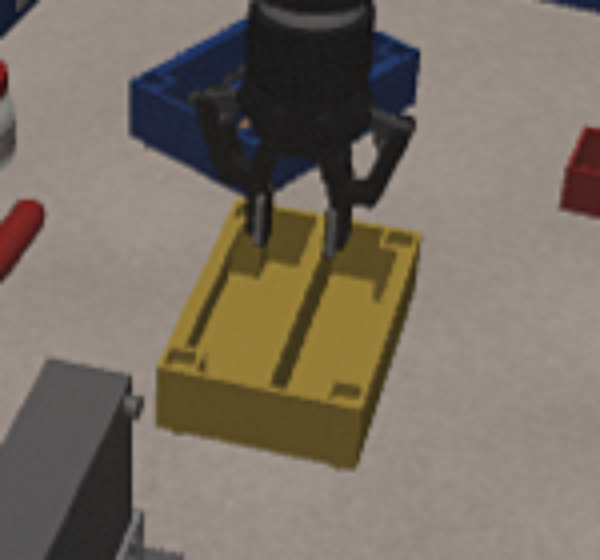

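The fingertips, at (260,240) and (330,250), are above the tray and on either side of the spine line. I descend and grip.

To row units: 0.025 m is 0.4, 0.015 m is 0.24.

Call:
{"fn": "inch_along", "kwargs": {"deltas": [[[0,0.008,0.4],0,0.45],[[0,0,0.4],0,0.45],[[0,0,0.24],0,0.45],[[0,0,0.08],0,0.45],[[0,0,0],0,0.45]]}}

```text
time_s: 17.58
eef_pos: [0.4529, -0.013, 0.0259]
orientation: [-179.4, -2.2, 97.2]
wrist_force: [0.1, 0.9, 0.1]
finger_gap: 0.453
finger_force: 0.0
```

Call:
{"fn": "inch_along", "kwargs": {"deltas": [[[0,0,0],0,0],[[0,0,0],0,0],[[0,0,0],0,0],[[0,0,0],0,0],[[0,0,0],0,0],[[0,0,0],0,0]]}}

```text
time_s: 18.32
eef_pos: [0.4524, -0.0131, 0.0261]
orientation: [-179.4, -2.2, 97.2]
wrist_force: [-3.6, -0.6, 8.1]
finger_gap: 0.125
finger_force: 58.4
```

Gripped. Turning about the slightly tilted tool axis would tip the tray by about 1°. So I turn it here to the blue tray's heading, set it down, and regrip it level.

To row units: -0.008 m is -0.128, -0.006 m is -0.096, 6.6 degrees / 180 = 0.0367.

Call:
{"fn": "inch_along", "kwargs": {"deltas": [[[0,0,-0.096],0,0],[[0,0,-0.128],0,0],[[0,0,0],0.0361,0],[[0,0,0],0.0361,0],[[0,0,0],0.0361,0],[[0,0,0],0.0367,0],[[0,0,0],0,0],[[0,0,0.096],0,0],[[0,0,0.048],0,0],[[0,0,0.024],0,0],[[0,0,0.024],0,0],[[0,0,0],0,0]]}}

```text
time_s: 19.82
eef_pos: [0.4522, -0.0132, 0.0273]
orientation: [-178.5, -1.7, 71.1]
wrist_force: [-2.4, -0.7, 0.2]
finger_gap: 0.13
finger_force: 59.1
```

To row units: 0.001 m is 0.016.

Call:
{"fn": "inch_along", "kwargs": {"deltas": [[[0,0,0],0,0.45],[[0,0,0],0,0.45],[[0,0,0],0,0.45],[[0,0,0.016],0,0.45],[[0,0,0],0,0],[[0,0,0],0,0],[[0,0,0],0,0],[[0,0,0],0,0],[[0,0,0],0,0]]}}

```text
time_s: 20.95
eef_pos: [0.4526, -0.0132, 0.0268]
orientation: [-178.5, -1.7, 71.1]
wrist_force: [-2.5, 0.1, 9.3]
finger_gap: 0.127
finger_force: 58.4
```

Call:
{"fn": "inch_along", "kwargs": {"deltas": [[[0,0,-0.16],0,0],[[0,0,-0.32],0,0],[[0,0,-0.48],0,0],[[0,0,-0.48],0,0],[[0,0,-0.16],0,0],[[0,0,0],0,0],[[0,0,0],0,0]]}}

```text
time_s: 21.82
eef_pos: [0.453, -0.0168, 0.1249]
orientation: [-178.4, -1.7, 71.1]
wrist_force: [0.4, 0.3, -4.6]
finger_gap: 0.131
finger_force: 58.8
```

Run:
```python
from h import *
p,R=tool(); d=np.array([.5654,-.2767,.104])-p; print((R.T@d).round(4))
```

```text
tcp [ 0.453  -0.0168  0.1249] yaxis dir -18.89 toolz [-0.0175  0.0375 -0.9991]
[-0.2099  0.191   0.0092]
```

Call:
{"fn": "inch_along", "kwargs": {"deltas": [[[-0.28,0.2544,0.0032],0,0],[[-0.28,0.2544,0.0032],0,0],[[-0.28,0.2544,0.0032],0,0],[[-0.28,0.2544,0.0032],0,0],[[-0.28,0.2544,0.0032],0,0],[[-0.28,0.2544,0.0032],0,0],[[-0.28,0.2544,0.0032],0,0],[[-0.28,0.2544,0.0032],0,0],[[-0.28,0.2544,0.0032],0,0],[[-0.28,0.2544,0.0032],0,0],[[-0.28,0.2544,0.0032],0,0],[[-0.28,0.2544,0.0032],0,0],[[0,0,0],0,0],[[0,0,0],0,0]]}}

```text
time_s: 23.58
eef_pos: [0.5658, -0.2771, 0.1117]
orientation: [-178.4, -1.8, 71.0]
wrist_force: [0.1, 0.3, -4.5]
finger_gap: 0.127
finger_force: 59.0
```

Run:
```python
from h import *
p,R=tool(); d=np.array([.5654,-.2767,.088])-p; print((R.T@d).round(4))
s=snap('side','s8.png'); cv2.imwrite('pics/s8c.png',cv2.resize(s['image'][100:220,240:400,::-1],None,fx=5,fy=5))
for n in ('side','scene','wrist'):
    s=snap(n); P=pts(s); hsv=cv2.cvtColor(s['image'],cv2.COLOR_RGB2HSV)
    m=(cv2.inRange(hsv,*COL['yellow'])>0)&(P[...,2]>.08)&(abs(P[...,1]+.28)<.13)&(abs(P[...,0]-.57)<.13)
    ys,xs=np.nonzero(m)
    if len(xs)>50:
        T=np.array([ray(s,u,v,p[2]+.0312) for u,v in zip(xs,ys)],np.float32)
        Q=P[m]; t=Q[Q[:,2]>p[2]+.026]; print(n,len(t),cv2.minAreaRect(np.ascontiguousarray(t[:,:2].astype(np.float32))), np.median(t[:,2]))
```

```text
tcp [ 0.5658 -0.2771  0.1117] yaxis dir -18.9 toolz [-0.0164  0.0381 -0.9991]
[-0.0005  0.0001  0.0237]
side 598 ((0.5657493472099304, -0.2738948464393616), (0.197479248046875, 0.1393674910068512), 72.15864562988281) 0.14297958493009916
scene 1083 ((0.5694571733474731, -0.27413368225097656), (0.19213365018367767, 0.1316831260919571), 71.19094848632812) 0.14300642431674598
wrist 39294 ((0.5779550075531006, -0.24762603640556335), (0.13125799596309662, 0.13172627985477448), 71.30514526367188) 0.1437960807087792
```

View pics/s8c.png

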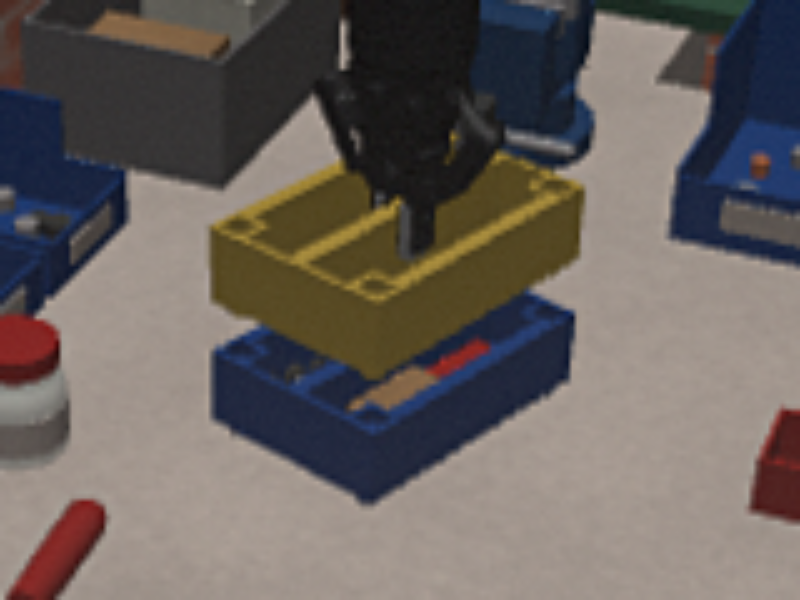

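The yellow tray hangs level and square over the blue one, with corners matching at (380,375) and (370,430). I lower it gently while watching the force.

To row units: 0.01 m is 0.16, -0.0005 m is -0.008.

Call:
{"fn": "inch_along", "kwargs": {"deltas": [[[-0.008,0,0.16],0,0],[[0,0,0.16],0,0],[[0,0,0.048],0,0],[[0,0,0.024],0,0],[[0,0,0.024],0,0],[[0,0,0.016],0,0],[[0,0,0],0,0]]}}

```text
time_s: 24.65
eef_pos: [0.5656, -0.2765, 0.0853]
orientation: [-178.5, -1.7, 71.1]
wrist_force: [0.3, -0.1, -4.4]
finger_gap: 0.128
finger_force: 59.2
```

Call:
{"fn": "inch_along", "kwargs": {"deltas": [[[0,0,0.016],0,0],[[0,0,0],0,0]]}}

```text
time_s: 24.9
eef_pos: [0.5657, -0.2766, 0.0845]
orientation: [-178.5, -1.7, 71.1]
wrist_force: [-0.9, 0.5, -2.0]
finger_gap: 0.13
finger_force: 59.5
```

To row units: 0.001 m is 0.016.

Call:
{"fn": "inch_along", "kwargs": {"deltas": [[[0,0,0.016],0,0],[[0,0,0],0,0]]}}

```text
time_s: 25.15
eef_pos: [0.5652, -0.2762, 0.0829]
orientation: [-178.4, -1.8, 71.1]
wrist_force: [-1.1, -0.0, -3.6]
finger_gap: 0.127
finger_force: 59.2
```

```bash
python3 -c "
from h import *
o=ctrl.observe();print(o['ft_torque'],o['wrist_force'])"
```

```text
[-0.04629989  0.10838662 -0.00109822] [-1.09670104 -0.02397829 -3.62099453]
```

Already below rim-contact height at low force, so the feet are entering the sockets.

To row units: 0.001 m is 0.016.

Call:
{"fn": "inch_along", "kwargs": {"deltas": [[[0,0,0.016],0,0],[[0,0,0.016],0,0],[[0,0,0],0,0]]}}

```text
time_s: 25.52
eef_pos: [0.5652, -0.2762, 0.0808]
orientation: [-178.4, -1.7, 71.1]
wrist_force: [-1.6, 1.1, -3.7]
finger_gap: 0.128
finger_force: 59.1
```

Call:
{"fn": "inch_along", "kwargs": {"deltas": [[[0,0,0.016],0,0],[[0,0,0.016],0,0],[[0,0,0],0,0]]}}

```text
time_s: 25.9
eef_pos: [0.5653, -0.2762, 0.079]
orientation: [-178.4, -1.7, 71.1]
wrist_force: [-1.9, 0.7, -4.8]
finger_gap: 0.131
finger_force: 59.2
```

To row units: 0.001 m is 0.016.

Call:
{"fn": "inch_along", "kwargs": {"deltas": [[[0,0,0.016],0,0],[[0,0,0.016],0,0],[[0,0,0],0,0]]}}

```text
time_s: 26.28
eef_pos: [0.5653, -0.2762, 0.0773]
orientation: [-178.5, -1.7, 71.1]
wrist_force: [-3.0, 1.5, -0.4]
finger_gap: 0.134
finger_force: 59.6
```

Call:
{"fn": "inch_along", "kwargs": {"deltas": [[[0,0,0.0112],0,0],[[0,0,0],0,0],[[0,0,0],0,0]]}}

```text
time_s: 26.65
eef_pos: [0.5653, -0.2761, 0.0771]
orientation: [-178.5, -1.7, 71.1]
wrist_force: [-5.9, 1.3, 3.7]
finger_gap: 0.129
finger_force: 60.4
```

To row units: 0.0007 m is 0.0112.

Call:
{"fn": "inch_along", "kwargs": {"deltas": [[[0,0,0.0112],0,0],[[0,0,0],0,0]]}}

```text
time_s: 26.9
eef_pos: [0.5652, -0.2761, 0.077]
orientation: [-178.5, -1.7, 71.1]
wrist_force: [-7.8, 2.7, 8.7]
finger_gap: 0.134
finger_force: 61.0
```

Run:
```python
from h import *
for n in ('side','scene'):
    s=snap(n); P=pts(s); hsv=cv2.cvtColor(s['image'],cv2.COLOR_RGB2HSV)
    m=(cv2.inRange(hsv,*COL['yellow'])>0)&(P[...,2]>.098)&(P[...,2]<.115)&(abs(P[...,1]+.28)<.13)&(abs(P[...,0]-.57)<.13)
    Q=P[m]; A=np.c_[Q[:,:2]-[.565,-.276],np.ones(len(Q))]; k=np.linalg.lstsq(A,Q[:,2],rcond=None)[0]
    print(n,len(Q),'z',np.median(Q[:,2]),'plane',k.round(4))
```

```text
side 738 z 0.10672485997041353 plane [-0.0013 -0.0024  0.1061]
scene 1311 z 0.10720084179012371 plane [-0.0129  0.0047  0.1063]
```

The rim stands at 107 mm and level (home is 108 mm, feet on the rim would be 116 mm), and the tool has hit a firm stop. I release and withdraw.

To row units: -0.04 m is -0.64, -0.03 m is -0.48.

Call:
{"fn": "inch_along", "kwargs": {"deltas": [[[0,0,0],0,0.45],[[0,0,0],0,0.45],[[0,0,0],0,0.45],[[0,0,0],0,0.45],[[0,0,-0.24],0,0.45],[[0,0,-0.4],0,0.45],[[0,0,-0.64],0,0.45],[[0,0,-0.64],0,0.45],[[0,0,-0.48],0,0.45],[[0,0,0],0,0.45],[[0,0,0],0,0.45]]}}

```text
time_s: 28.38
eef_pos: [0.5676, -0.2817, 0.2256]
orientation: [-178.5, -1.7, 71.1]
wrist_force: [-1.0, -0.0, -0.7]
finger_gap: 0.448
finger_force: 0.0
```

Run:
```python
from h import *
p,R=tool(); s=snap('wrist'); P=pts(s); hsv=cv2.cvtColor(s['image'],cv2.COLOR_RGB2HSV)
def f(s,n):
    P=pts(s); hsv=cv2.cvtColor(s['image'],cv2.COLOR_RGB2HSV)
    m=(cv2.inRange(hsv,*COL['yellow'])>0)&(P[...,2]>.1)&(P[...,2]<.115)&(abs(P[...,1]+.28)<.15)&(abs(P[...,0]-.57)<.15)
    Q=P[m]; k=np.linalg.lstsq(np.c_[Q[:,:2]-[.565,-.276],np.ones(len(Q))],Q[:,2],rcond=None)[0]; print(n,len(Q),np.median(Q[:,2]),k.round(4),cv2.minAreaRect(np.ascontiguousarray(Q[:,:2].astype(np.float32))))
for n in ('wrist','side','scene'): f(snap(n),n)
```

```text
tcp [ 0.5676 -0.2817  0.2256] yaxis dir -18.88 toolz [-0.0156  0.0374 -0.9992]
wrist 9868 0.10792158266088861 [0.0013 0.0011 0.1076] ((0.5667321681976318, -0.2754533290863037), (0.18988832831382751, 0.13023678958415985), 70.90677642822266)
side 829 0.10660599826771865 [ 0.0011 -0.0016  0.1062] ((0.5649822950363159, -0.27213987708091736), (0.1987135410308838, 0.1349194496870041), 70.63587188720703)
scene 1487 0.10728090688225411 [-0.0008  0.0012  0.1063] ((0.5678572654724121, -0.2724926471710205), (0.19122765958309174, 0.13284724950790405), 71.01074981689453)
```

The tray is home: rim at 107.9 mm, level to 0.002 rad, heading 70.9° against blue's 71°. Handing in.

```bash
python3 -c "
from workcell import ticket
print(ticket.finish_job())"
```

```text
the job is handed in; nothing more can be done
None
```

The yellow tray was laid right side up on the bench, then regripped and lowered into the blue tray's sockets, released once home (rim measured at 107.9 mm, level), and the job is handed in; no verdict was returned.

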